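# Seat the sprung gear-lever collar on its pin and hold it down

### The job

Lift the impact socket off the gear-lever stub and set it down in the steel tray. Then grip the knurled collar at the foot of the stub and, pressing it down, turn it clockwise (seen from above) until its hidden keyway drops over the locating pin. Push the collar fully home against its spring and finish while still holding it down there, so that its clamp screws can be fitted; leave the other things on the bench where they are.

Things in the scene. Friction and masses are not known exactly. Their poses are not given: they have to be found in the camera images.
- socket: dark impact socket, a plain cylinder 38 mm in diameter and 60 mm long, 0.2 to 0.4 kg, loose, standing over the gear-lever stub, open end down. Its bore (24 mm wide, 21 mm deep) fits loosely over the 18 mm stub: it comes off straight up once it has risen 21 mm. It does not touch the collar. Origin: centre of its open (lower) end; z along its axis, up at the start.
- housing: cast aluminium gearbox tail housing fixed on the bench, lying along its y: from -112 mm (round flange, 156 mm high) to +240 mm. Origin: on the bench under the upright axis of turret, stub and collar. The stub, a fixed threaded rod 18 mm in diameter, ends 221 mm up. Round the collar's foot lies a square turret plate 100 mm wide, its top 138 mm, its 4 corner bolts 144 mm up.
- collar: knurled steel collar round the stub, an upright cylinder 54 mm in diameter, 34 mm tall. Origin: centre of its underside, 163 mm above the bench while the spring holds it up, 152 mm when fully home; z up. Grip it on the knurl, 11 to 30 mm above its origin. Beside it there is free room down to the turret plate and bolts. It cannot be pulled up off the stub.
- collar_press (a joint): how far the collar is pushed down, m: 0 raised, 0.011 fully home (solid stop). A spring pushes it up with about 3 N at 0 and 8 N at home and lifts it again if let go. Off the keyway it stops on the locating pin at about 0.002 (0.003 if pushed hard); with the keyway over the pin it goes on down to 0.011.
- collar_turn (a joint): angle of the collar, rad, 0 at the start, growing clockwise seen from above. Its one keyway, inside the lower edge and out of sight, is 11.5 mm wide; the radial pin is 6 mm thick, 23 mm from the axis: it drops within about 0.1 rad either side of the right angle, which differs each time, 0.4 to 1.2 rad clockwise from the start. Turning friction 0.05 N m, more when pressed on the pin.
- tray: flat open steel tray fixed on the bench, 170 mm along its x, 130 mm along its y, walls 4 mm thick and 22 mm high, floor 4 mm thick. Origin: centre of its underside; z up.
- spanner: steel combination spanner, 170 mm long, lying flat on the bench; bystander, leave alone. Origin: under the middle of its shank.
- ratchet: ratchet handle, 230 mm long, lying on the bench; bystander, leave alone. Origin: on the bench under its shank, 140 mm from the end of the rubber grip, 88 mm from the other end, towards its +x.
- grease_tin: grey closed tin, 72 mm in diameter, 62 mm tall; bystander, leave alone. Origin: centre of its underside.
- bearing: steel ball bearing, 62 mm in diameter, 17 mm thick, lying flat; bystander, leave alone. Origin: centre of its underside.
Things that resemble listed ones, but are neither listed nor needed, are in the scene too. What is shaped like the socket but green is not meant. There is more than one size of the tray; the job needs the larger.

How it is judged:
On the way, in this order (a step that is already met when the one before it is completed fails the run):
1. the socket lies in the tray, let go and at rest (x of socket in the frame of tray between -0.08 and 0.08 m and y of socket in the frame of tray between -0.06 and 0.06 m and z of socket in the frame of tray below 0.03 m and linear speed of socket below 0.03 m/s and contact force between the fingers and socket below 0.1 N), for 0.2 s.
2. the collar, its keyway over the pin, is pushed home (value of joint collar_press above 0.0095 m), for 0.2 s.
At the end, for the whole second after the job is handed in: The collar, turned clockwise by more than 0.2 rad from its start, is held down within 1.5 mm of its home stop, its keyway over the pin, by the robot's fingers bearing on it with more than 3 N; the socket lies at rest inside the tray (value of joint collar_press above 0.0095 m and value of joint collar_turn above 0.2 rad and contact force between the fingers and collar above 3 N and x of socket in the frame of tray between -0.08 and 0.08 m and y of socket in the frame of tray between -0.06 and 0.06 m and z of socket in the frame of tray below 0.03 m and linear speed of socket below 0.03 m/s); the arm keeps its last pose, push and grip.
It fails at once if a bystander on the bench is moved by more than 30 mm (distance of any of spanner, ratchet, grease_tin, bearing from where it was at the start of the episode above 0.03 m).
It fails at once if the socket is dropped or thrown (faster than 1.2 m/s) (linear speed of socket above 1.2 m/s).
It also fails if it takes over 58 s, if anything falls off the work surface, if the arm or the gripper's body presses on something with over 40 N, if the wrist force passes 120 N, or if a joint passes its speed limit or range.

### The arm

A 6-joint arm with a two-finger parallel gripper is mounted at the origin on the work surface. World frame = base frame: x ahead of the robot, y to its left, z up, the work surface at z = 0. Lengths are in m, angles in rad, forces in N, time in s.
With the tool pointing down it reaches from about 0.375 to 0.975 m from the base axis. Payload 3.8 kg.
Tool frame: the origin (TCP) lies on the centre line of the jaws, within the pads' length; the fingertips stand 25 mm ahead of it and the grasp point (between the pads) lies 6 mm ahead of it; z points along the fingers, y is the direction in which the jaws open and shut (so a half turn about z gives the same grasp; the last joint's range is limited). The gripper opens to 85 mm and grips with 20 to 120 N. Pads are 22 mm wide; open, the fingers measure 114 mm over their backs; the gripper's body (76 mm by 85 mm) begins 54 mm behind the grasp point. The pads swing forward as they close: fully open they stand 13 mm farther back than shut.
Start: joints at [-1.187, 0.264, 1.604, -0, 1.274, -0.037], TCP at [0.276, -0.616, 0.256] pointing down, gripper open.
Joint ranges: [-2.63, 2.63], [-0.94, 2.18], [0.31, 2.57], [-1.31, 4.45], [0, 2.66], [-2.55, 2.55]. Speed limits (rad/s): [2.57, 2.57, 3.14, 3.14, 3.14, 3.14].

### API

Orientations are given as a rotation vector (axis times angle).
In Python, from workcell import bot gives the robot as it stands.
- The arm moves only by the tool servo_tool, never from a script. Its argument "moves" is a list of rows, each a list of 3 entries, a list of its own where there are three numbers: the closure in counts, from 0 (fully open) to 255 (shut), then the shift along the tool's x, y, z in m, then the turn about the tool's z in rad. A call has exactly 8 rows; each row shifts and turns the pose as measured when the row begins, along the tool's axes as they then stand; what a row does not reach is not made up. A row lasts 1/12 s, in which the tool goes at most 41.7 mm and 7.16 degrees, less where a joint would pass 70% of its speed; a pose out of reach is approached as far as the arm can. A call is refused whole if a number of a shift passes 0.0417 or a number of a turn 0.125, either way. A call with a gripper value outside its range is refused whole. The fingers move at their own pace and stop on an object; "newtons" is the grip in N (left out, the last holds). Time passes only in rows, so rows that do not move let the fingers close, or fill a call up. It gives the time, the measured TCP pose, the force and the opening at its end, in the units of the state.
- bot.read_state(): the state, without advancing time (a new reading comes with each control period).
- bot.read_camera(name): name is "side" or "top"; returns a dict with "pixels" (420x560x3 uint8, red, green, blue), "depth" (420x560 float32, m along the optical axis (not along the pixel's ray), 0 where there is no reading), "intrinsics" (3x3 intrinsics, pixels), "R" (3x3) and "t" (3): a world point X has camera coordinates R X + t. Camera axes: x right, y down, z forward; pixel columns grow to the right and rows downward; lengths in m; the calibration is good to about 2 mm. A picture is of the moment at which its call begins.
- bot.finish_job(): hands the job in, once; it reports no verdict.
The state is a dict: "time": time; "q": joint angles; "joint_vel": joint speeds; "joint_torque": joint torques, N m; "tool_pos": TCP position; "tcp_rot": TCP orientation; "wrist_force": force on the tool from outside, world axes, zero at the start; "torque": the same for the moment, N m; "width": opening from 0.0 (shut) to 1.0 (fully open).
Only numpy, scipy, OpenCV 4.12 (cv2) and the standard library are available. Lean on these libraries where they do the work, as an engineer would, in place of code of your own. Each camera call takes 0.05 s, during which the arm holds its last target.

## Working session

There is one attempt and no reset: what is moved stays moved. The work goes in short steps, Python scripts to look and compute and a tool call to move; the robot and the scene stay as the last step left them, time stands still between calls to the robot, and variables do not carry over. Pictures are saved under pics/ and viewed, and the job is handed in when it is done.

Besides the shell and the picture viewer there is one more tool, called after ">>>" as name([rows], argument=value, ...), one row to a line, values as JSON. servo_tool: Moves the arm, as the interface text tells. Its arguments: {"type":"object","properties":{"moves":{"type":"array","items":{"type":"array"}},"newtons":{"type":"number"}},"required":["moves"]}

```bash
mkdir -p pics; ls
python3 - <<'E'
from workcell import bot
import cv2,numpy as np
s=bot.read_state(); print(s)
for n in("side","top"):
    c=bot.read_camera(n); cv2.imwrite(f"pics/{n}0.png",c["pixels"][:,:,::-1]); np.savez(f"{n}0.npz",**c)
    print(n,c["intrinsics"],c["R"],c["t"], -c["R"].T@c["t"])
E
```

```text
pics
{'time': 0.0, 'q': array([-1.18688664e+00,  2.64762203e-01,  1.60540337e+00,  2.39132657e-06,
        1.27371169e+00, -3.69015543e-02]), 'joint_vel': array([-0.00038848, -0.00021743,  0.00014308, -0.00065268,  0.00076499,
       -0.00089037]), 'joint_torque': array([ 2.43269198e-03, -5.15108943e+01, -3.67317331e+01,  1.26094819e-04,
        1.28230458e-02, -8.48673238e-06]), 'tool_pos': array([ 0.27547642, -0.61546924,  0.25494002]), 'tcp_rot': array([-3.07010795e+00, -6.55671171e-01,  6.15549283e-04]), 'wrist_force': array([-0.13584322, -0.56885727, -0.68384895]), 'torque': array([-0.02197787,  0.00878972,  0.03461142]), 'width': 0.9997521345910034}
side [[438.88640245   0.         281.81536632]
 [  0.         438.88640245 206.21751796]
 [  0.           0.           1.        ]] [[-0.95370085 -0.30070834 -0.00540242]
 [-0.19965853  0.64644924 -0.73636937]
 [ 0.2249248  -0.70119745 -0.67655818]] [0.48235345 0.3456981  0.85177759] [0.33745657 0.5188357  0.83344446]
top [[396.33370848   0.         277.67750521]
 [  0.         396.33370848 205.13980575]
 [  0.           0.           1.        ]] [[-1.69156563e-02 -9.99856702e-01  6.59927044e-04]
 [-9.84609664e-01  1.65428730e-02 -1.73983169e-01]
 [ 1.73947321e-01 -3.59281004e-03 -9.84748405e-01]] [-0.18819801  0.59765546  1.00640108] [ 0.41021308 -0.19444217  1.09515805]
```

View pics/top0.png

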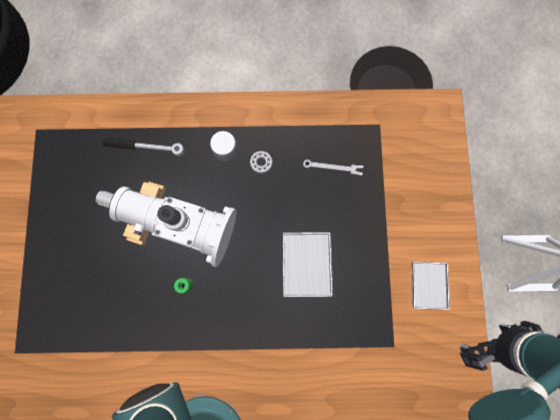

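View pics/side0.png

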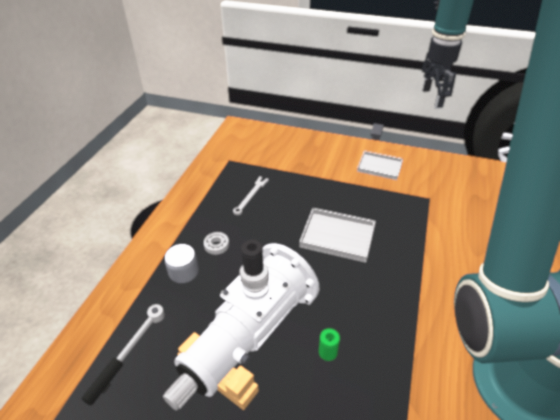

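Top view: dark socket on the stub at about (170,214); the look-alike is the green one at (182,286). Large tray at (307,265), small tray at (431,286). Side view: socket at (252,258), collar at (255,285), large tray at (338,235), small tray at (381,165). I choose the dark socket and the larger tray, and will measure and crop to check.

```bash
cat > h.py <<'E'
import numpy as np,cv2
def load(n): return dict(np.load(n))
def pts(c):
    K,R,t=c["intrinsics"],c["R"],c["t"]; d=c["depth"]
    v,u=np.mgrid[:d.shape[0],:d.shape[1]]
    P=np.stack([(u-K[0,2])/K[0,0]*d,(v-K[1,2])/K[1,1]*d,d],-1)
    W=(P-t)@R; W[d<=0]=np.nan; return W
def ray(c,u,v,z):
    K,R,t=c["intrinsics"],c["R"],c["t"]; o=-R.T@t
    d=R.T@np.array([(u-K[0,2])/K[0,0],(v-K[1,2])/K[1,1],1]); return o+d*(z-o[2])/d[2]
def proj(c,X):
    p=c["R"]@np.array(X)+c["t"]; p=c["intrinsics"]@p; return p[:2]/p[2]
def circ(P):
    A=np.c_[2*P,np.ones(len(P))]; s=np.linalg.lstsq(A,(P**2).sum(1),rcond=None)[0]; return s[:2],np.sqrt(s[2]+s[:2]@s[:2])
E
python3 - <<'E'
from h import *
for n in("top","side"):
    c=load(n+"0.npz");W=pts(c);g=c["pixels"].astype(int).max(-1)
    x,y,z=W[...,0],W[...,1],W[...,2]
    if n=="top": box=(slice(170,260),slice(120,240))
    else: box=(slice(225,330),slice(210,310))
    m=np.zeros(z.shape,bool);m[box]=True
    top=m&(z>.252)&(z<.268)
    print(n,"socket top n",top.sum(),"z",np.nanmedian(z[top]))
    if top.sum()>5:
        P=W[top][:,:2]; (cx,cy),r=cv2.minEnclosingCircle(P.astype(np.float32)); print("mean",P.mean(0),"mec",cx,cy,r)
    col=m&(z>.165)&(z<.192);P=W[col][:,:2]; print("collar side n",len(P), circ(P) if len(P)>10 else '')
    so=m&(z>.205)&(z<.252);P=W[so][:,:2]; print("socket side n",len(P), circ(P) if len(P)>10 else '')
    # turret plate
    pl=m&(abs(z-.138)<.003)&(g>120); print("plate n",pl.sum())
    # housing direction via PCA of high points
    # tray
    if n=="top": mm=np.zeros(z.shape,bool);mm[222:308,272:342]=True; s=g>110
    else: mm=np.zeros(z.shape,bool);mm[200:270,290:385]=True; s=g>110
    t=mm&s
    print("tray z",np.nanpercentile(z[t],[5,50,95]))
    k=t&(z>.014)
    P=W[t][:,:2].astype(np.float32)
    print("rect",cv2.minAreaRect(P))
    if n=="top":
        H=np.zeros(z.shape,bool);H[170:280,90:245]=True
        hh=H&(z>.06)&(g>100)&(z<.16)
        print("housing rect",cv2.minAreaRect(W[hh][:,:2].astype(np.float32)))
        crop=c["pixels"][160:310,90:350]
        cv2.imwrite("pics/crop_top.png",cv2.resize(crop[:,:,::-1],None,fx=3,fy=3,interpolation=cv2.INTER_CUBIC))
    else:
        crop=c["pixels"][220:400,150:390]
        cv2.imwrite("pics/crop_side.png",cv2.resize(crop[:,:,::-1],None,fx=3,fy=3,interpolation=cv2.INTER_CUBIC))
E
```

```text
top socket top n 211 z 0.25961569302637616
mean [0.54383641 0.04173166] mec 0.5443868637084961 0.04196357727050781 0.019112316891551018
collar side n 75 (array([0.5431496, 0.0429489]), np.float64(0.026560452439522757))
socket side n 145 (array([0.54097845, 0.03754672]), np.float64(0.013652565231027008))
plate n 960
tray z [0.00042836 0.00422795 0.02141389]
rect ((0.44025254249572754, -0.27611178159713745), (0.13236546516418457, 0.17242135107517242), 88.67439270019531)
housing rect ((0.5338607430458069, 0.11226969212293625), (0.35212260484695435, 0.21130724251270294), 71.73676300048828)
side socket top n 301 z 0.26009413749538096
mean [0.54621079 0.044276  ] mec 0.5475263595581055 0.04207265004515648 0.019958579912781715
collar side n 243 (array([0.54618244, 0.04175257]), np.float64(0.0264068757740672))
socket side n 382 (array([0.5458179 , 0.04540912]), np.float64(0.015458334163704643))
plate n 1360
tray z [0.00176197 0.00583707 0.14312575]
rect ((nan, nan), (0.0, 0.0), 0.0)
```

View pics/crop_top.png

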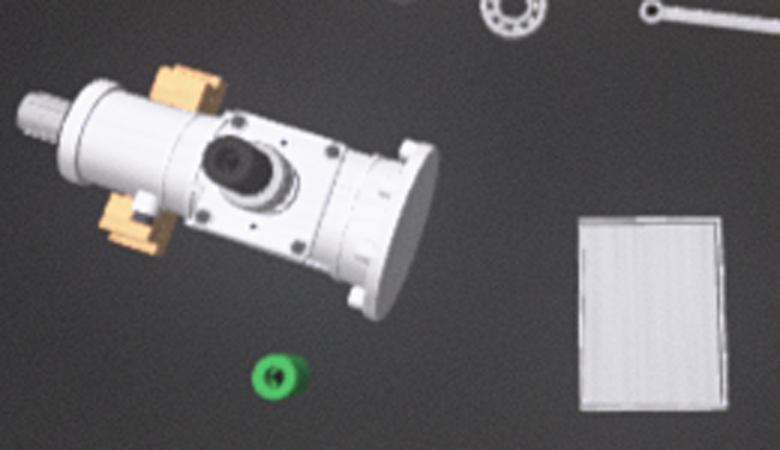

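View pics/crop_side.png

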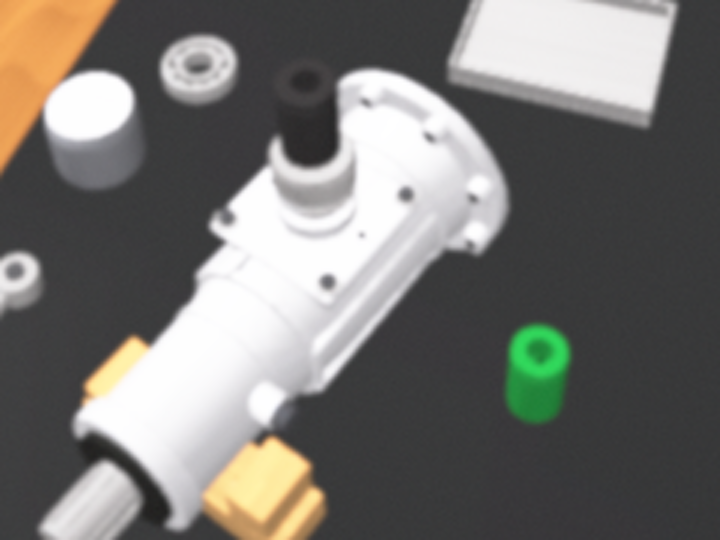

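The crops confirm the dark socket on the collar's axis: its top is at z = 0.260, as it should be (200 + 60 mm), and its axis is about (0.545, 0.042). The green look-alike stands on the bench. The tray measures 132 × 172 mm with its centre near (0.440, -0.276), so it is the larger one.

```bash
cat > st.py <<'E'
import sys,numpy as np
from scipy.spatial.transform import Rotation as Ro
from workcell import bot
s=bot.read_state(); R=Ro.from_rotvec(s["tcp_rot"]).as_matrix()
print("t %.2f"%s["time"],"p",s["tool_pos"].round(4),"q",s["q"].round(3),"F",s["wrist_force"].round(1),"T",s["torque"].round(2),"w %.3f"%s["width"])
print("yaw_x",np.degrees(np.arctan2(R[1,0],R[0,0])).round(2),"zaxis",R[:,2].round(3))
if len(sys.argv)>3:
    d=np.array(sys.argv[1:4],float)-s["tool_pos"]; print("tool delta",(R.T@d).round(4))
E
python3 st.py 0.545 0.042 0.345
```

```text
t 0.10 p [ 0.2755 -0.6155  0.255 ] q [-1.187  0.265  1.605 -0.     1.274 -0.037] F [-0.4 -0.5  0.2] T [-0.03 -0.04 -0.  ] w 0.999
yaw_x 24.11 zaxis [-0.001  0.002 -1.   ]
tool delta [ 0.5146 -0.4903 -0.0889]
```

>>> servo_tool([
  [0,[0.026,-0.025,-0.015],0],
  [0,[0.026,-0.025,-0.015],0],
  [0,[0.026,-0.025,-0.015],0],
  [0,[0.026,-0.025,-0.015],0],
  [0,[0.026,-0.025,-0.015],0],
  [0,[0.026,-0.025,-0.015],0],
  [0,[0.026,-0.025,-0.01],0],
  [0,[0.026,-0.025,0],0],
], newtons=40)

```text
time: 0.77
tool_pos: [0.3831, -0.342, 0.3507]
tcp_rot: [-3.061, -0.635, 0.008]
wrist_force: [1.1, -0.2, 0.4]
width: 1.0
```

```bash
python3 st.py 0.545 0.042 0.345
```

```text
t 0.77 p [ 0.3831 -0.342   0.3507] q [-0.78  -0.08   1.806  0.004  1.432  0.381] F [ 1.1 -0.2  0.4] T [-0.03  0.02 -0.  ] w 1.000
yaw_x 23.43 zaxis [-0.008  0.014 -1.   ]
tool delta [ 0.3012 -0.2879  0.0099]
```

>>> servo_tool([
  [0,[0.028,-0.027,0],0],
  [0,[0.028,-0.027,0],0],
  [0,[0.028,-0.027,0],0],
  [0,[0.028,-0.027,0],0],
  [0,[0.028,-0.027,0],0],
  [0,[0.028,-0.027,0],0],
  [0,[0.028,-0.027,0],0],
  [0,[0.028,-0.027,0],0],
])

```text
time: 1.43
tool_pos: [0.5041, -0.0401, 0.3535]
tcp_rot: [-3.063, -0.63, 0.006]
wrist_force: [0.6, 0.3, 0.1]
width: 1.001
```

```bash
python3 st.py 0.545 0.042 0.345
```

```text
t 1.43 p [ 0.5041 -0.0401  0.3535] q [-0.136 -0.102  1.821  0.012  1.431  1.027] F [0.6 0.3 0.1] T [-0.04 -0.01 -0.04] w 1.001
yaw_x 23.25 zaxis [-0.007  0.013 -1.   ]
tool delta [ 0.07   -0.0592  0.0093]
```

>>> servo_tool([
  [0,[0.02,-0.017,0],0],
  [0,[0.018,-0.015,0],0],
  [0,[0.015,-0.013,0],0],
  [0,[0.01,-0.009,0],0],
  [0,[0.005,-0.004,0],0],
  [0,[0,0,0],0],
  [0,[0,0,0],0],
  [0,[0,0,0],0],
])

```text
time: 2.1
tool_pos: [0.544, 0.0528, 0.35]
tcp_rot: [-3.056, -0.648, 0.016]
wrist_force: [-0.4, 0.4, -0.2]
width: 1.002
```

```bash
python3 st.py 0.545 0.042 0.248
```

```text
t 2.10 p [0.544  0.0528 0.35  ] q [ 0.042 -0.017  1.747  0.016  1.425  1.193] F [-0.4  0.4 -0.2] T [ 0.01 -0.04  0.03] w 1.002
yaw_x 23.93 zaxis [-0.014  0.015 -1.   ]
tool delta [-0.0029  0.0122  0.1018]
```

>>> servo_tool([
  [0,[-0.001,0.008,0],0],
  [0,[-0.001,0.004,0.005],0],
  [0,[0,0,0.015],0],
  [0,[0,0,0.018],0],
  [0,[0,0,0.018],0],
  [0,[0,0,0.015],0],
  [0,[0,0,0.01],0],
  [0,[0,0,0],0],
])

```text
time: 2.77
tool_pos: [0.546, 0.0311, 0.2665]
tcp_rot: [-3.064, -0.631, 0.01]
wrist_force: [-0.7, -0.5, 0.2]
width: 1.001
```

```bash
python3 st.py 0.545 0.042 0.248
python3 - <<'E'
from workcell import bot
import cv2
for n in("side","top"):
    c=bot.read_camera(n)["pixels"][:,:,::-1]
    c=c[180:340,180:340] if n=="side" else c[140:280,100:240]
    cv2.imwrite(f"pics/{n}1.png",cv2.resize(c,None,fx=3,fy=3))
E
```

```text
t 2.77 p [0.546  0.0311 0.2665] q [0.004 0.02  1.862 0.013 1.269 1.165] F [-0.7 -0.5  0.2] T [0.01 0.01 0.03] w 1.001
yaw_x 23.29 zaxis [-0.009  0.012 -1.   ]
tool delta [ 0.0035 -0.0101  0.0186]
```

View pics/side1.png

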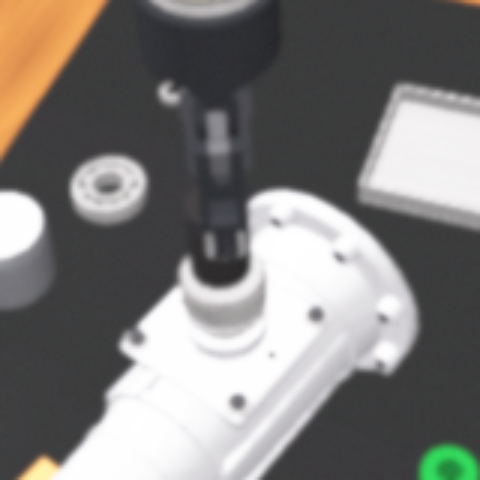

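>>> servo_tool([
  [0,[0.002,-0.006,0],0],
  [0,[0,0,0],0],
  [0,[0,0,0],0],
  [0,[0,0,0.01],0],
  [0,[0,0,0],0],
  [0,[0,0,0],0],
  [0,[0,0,0],0],
  [0,[0,0,0],0],
])

```text
time: 3.53
tool_pos: [0.5496, 0.0386, 0.2637]
tcp_rot: [-3.066, -0.633, -0.01]
wrist_force: [1.0, -0.6, -0.3]
width: 1.002
```

```bash
python3 st.py 0.545 0.042 0.248
```

```text
t 3.53 p [0.5496 0.0386 0.2637] q [0.018 0.022 1.865 0.013 1.251 1.177] F [ 1.  -0.6 -0.3] T [-0.03 -0.02  0.02] w 1.002
yaw_x 23.33 zaxis [ 0.004  0.012 -1.   ]
tool delta [-0.003  -0.0048  0.0157]
```

>>> servo_tool([
  [0,[-0.001,-0.002,0.003],0],
  [0,[-0.001,-0.002,0.005],0],
  [0,[-0.001,-0.001,0.005],0],
  [0,[0,0,0.004],0],
  [0,[0,0,0.002],0],
  [0,[0,0,0],0],
  [0,[0,0,0],0],
  [0,[0,0,0],0],
])

```text
time: 4.2
tool_pos: [0.5437, 0.0427, 0.2417]
tcp_rot: [-3.065, -0.633, -0.007]
wrist_force: [-0.3, 0.4, 0.6]
width: 0.999
```

```bash
python3 st.py 0.545 0.042 0.248
```

```text
t 4.20 p [0.5437 0.0427 0.2417] q [0.026 0.027 1.901 0.013 1.211 1.184] F [-0.3  0.4  0.6] T [-0.04 -0.05  0.02] w 0.999
yaw_x 23.34 zaxis [ 0.002  0.012 -1.   ]
tool delta [ 0.0009  0.0011 -0.0063]
```

>>> servo_tool([
  [0,[0,0,-0.003],0],
  [0,[0,0,-0.002],0],
  [255,[0,0,0],0],
  [255,[0,0,0],0],
  [255,[0,0,0],0],
  [255,[0,0,0],0],
  [255,[0,0,0],0],
  [255,[0,0,0],0],
], newtons=40)

```text
time: 4.87
tool_pos: [0.5449, 0.0424, 0.2489]
tcp_rot: [-3.066, -0.633, -0.012]
wrist_force: [0.3, 0.3, -0.4]
width: 0.433
```

```bash
python3 st.py 0.545 0.042 0.248
```

```text
t 4.87 p [0.5449 0.0424 0.2489] q [0.025 0.022 1.892 0.013 1.221 1.184] F [ 0.3  0.3 -0.4] T [-0.05 -0.03 -0.02] w 0.433
yaw_x 23.33 zaxis [ 0.005  0.012 -1.   ]
tool delta [-0.0001  0.0004  0.0009]
```

>>> servo_tool([
  [255,[0,0,-0.005],0],
  [255,[0,0,-0.008],0],
  [255,[0,0,-0.01],0],
  [255,[0,0,-0.012],0],
  [255,[0,0,-0.012],0],
  [255,[0,0,-0.01],0],
  [255,[0,0,-0.006],0],
  [255,[0,0,0],0],
])

```text
time: 5.53
tool_pos: [0.5435, 0.0415, 0.3174]
tcp_rot: [-3.066, -0.633, -0.007]
wrist_force: [0.6, 0.4, -3.8]
width: 0.436
```

```bash
python3 st.py 0.44 -0.276 0.310
python3 - <<'E'
from workcell import bot
import cv2
for n in("side",):
    c=bot.read_camera(n)["pixels"][:,:,::-1]
    c=c[160:320,180:340]
    cv2.imwrite(f"pics/{n}2.png",cv2.resize(c,None,fx=3,fy=3))
E
```

```text
t 5.53 p [0.5435 0.0415 0.3174] q [ 0.024 -0.018  1.806  0.012  1.351  1.184] F [ 0.6  0.4 -3.8] T [0.04 0.07 0.04] w 0.436
yaw_x 23.33 zaxis [ 0.002  0.012 -1.   ]
tool delta [-0.2209  0.2506  0.0034]
```

View pics/side2.png

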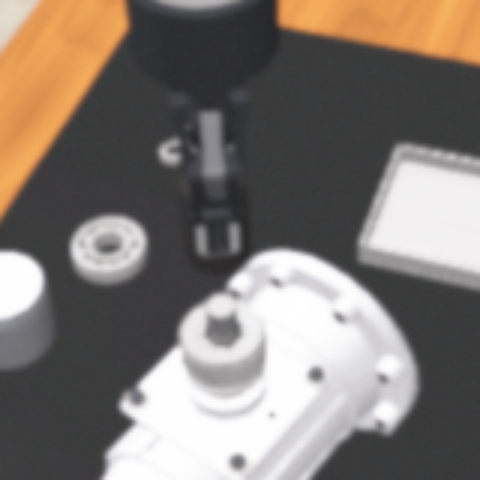

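Socket is off: in the crop the stub stands bare at (222,315) and the socket is in the jaws at (215,240), with 3.8 N on the wrist. Now to the tray.

>>> servo_tool([
  [255,[-0.01,0.012,0],0],
  [255,[-0.018,0.02,0],0],
  [255,[-0.024,0.027,0],0],
  [255,[-0.024,0.027,0],0],
  [255,[-0.024,0.027,0],0],
  [255,[-0.024,0.027,0],0],
  [255,[-0.024,0.027,0],0],
  [255,[-0.022,0.025,0],0],
])

```text
time: 6.25
tool_pos: [0.4619, -0.204, 0.3103]
tcp_rot: [-3.057, -0.653, -0.007]
wrist_force: [0.7, -0.4, -2.0]
width: 0.43
```

```bash
python3 st.py 0.44 -0.276 0.310
```

```text
t 6.25 p [ 0.4619 -0.204   0.3103] q [-0.475 -0.088  1.886  0.016  1.351  0.672] F [ 0.7 -0.4 -2. ] T [-0.02 -0.03  0.02] w 0.430
yaw_x 24.1 zaxis [ 0.001  0.017 -1.   ]
tool delta [-0.0494  0.0567 -0.0009]
```

>>> servo_tool([
  [255,[-0.015,0.018,0],0],
  [255,[-0.011,0.013,0.005],0],
  [255,[-0.007,0.008,0.012],0],
  [255,[-0.003,0.004,0.02],0],
  [255,[0,0,0.025],0],
  [255,[0,0,0.025],0],
  [255,[0,0,0.025],0],
  [255,[0,0,0.018],0],
])

```text
time: 6.92
tool_pos: [0.4437, -0.2667, 0.1745]
tcp_rot: [-3.067, -0.638, -0.013]
wrist_force: [0.5, 0.6, -2.8]
width: 0.436
```

```bash
python3 st.py 0.44 -0.276 0.055
```

```text
t 6.92 p [ 0.4437 -0.2667  0.1745] q [-0.597  0.034  2.024  0.014  1.084  0.557] F [ 0.5  0.6 -2.8] T [ 0.03  0.04 -0.05] w 0.436
yaw_x 23.5 zaxis [ 0.006  0.011 -1.   ]
tool delta [-0.0083  0.0079  0.1194]
```

>>> servo_tool([
  [255,[-0.002,0.002,0.018],0],
  [255,[-0.002,0.002,0.018],0],
  [255,[-0.001,0.001,0.016],0],
  [255,[0,0,0.014],0],
  [255,[0,0,0.011],0],
  [255,[0,0,0.008],0],
  [255,[0,0,0.004],0],
  [255,[0,0,0],0],
])

```text
time: 7.58
tool_pos: [0.4343, -0.2633, 0.0675]
tcp_rot: [-3.05, -0.639, 0.007]
wrist_force: [-0.1, -0.3, -2.7]
width: 0.437
```

```bash
python3 st.py 0.44 -0.276 0.054
```

```text
t 7.58 p [ 0.4343 -0.2633  0.0675] q [-0.603  0.162  2.111  0.018  0.89   0.543] F [-0.1 -0.3 -2.7] T [ 0.03  0.01 -0.04] w 0.437
yaw_x 23.65 zaxis [-0.01   0.024 -1.   ]
tool delta [0.0002 0.0142 0.0131]
```

>>> servo_tool([
  [255,[0,0.002,0.003],0],
  [255,[0,0.002,0.003],0],
  [255,[0,0.001,0.002],0],
  [255,[0,0,0.002],0],
  [255,[0,0,0.001],0],
  [255,[0,0,0.001],0],
  [255,[0,0,0],0],
  [255,[0,0,0],0],
])

```text
time: 8.25
tool_pos: [0.4398, -0.2703, 0.0581]
tcp_rot: [-3.056, -0.64, -0.002]
wrist_force: [0.7, -0.5, -2.3]
width: 0.437
```

```bash
python3 st.py 0.44 -0.276 0.054
```

```text
t 8.25 p [ 0.4398 -0.2703  0.0581] q [-0.608  0.186  2.104  0.019  0.865  0.537] F [ 0.7 -0.5 -2.3] T [-0.    0.04  0.01] w 0.437
yaw_x 23.66 zaxis [-0.003  0.019 -1.   ]
tool delta [-0.0021  0.0053  0.004 ]
```

>>> servo_tool([
  [255,[0,0,0.001],0],
  [255,[0,0,0.001],0],
  [255,[0,0,0.001],0],
  [255,[0,0,0.001],0],
  [255,[0,0,0.001],0],
  [255,[0,0,0.001],0],
  [255,[0,0,0.001],0],
  [255,[0,0,0],0],
])

```text
time: 8.92
tool_pos: [0.4404, -0.2705, 0.0535]
tcp_rot: [-3.056, -0.641, -0.003]
wrist_force: [0.3, 0.1, -2.9]
width: 0.435
```

```bash
python3 st.py 0.44 -0.276 0.054
```

```text
t 8.92 p [ 0.4404 -0.2705  0.0535] q [-0.608  0.194  2.106  0.019  0.855  0.537] F [ 0.3  0.1 -2.9] T [-0.05  0.    0.05] w 0.435
yaw_x 23.68 zaxis [-0.002  0.019 -1.   ]
tool delta [-0.0026  0.0048 -0.0006]
```

>>> servo_tool([
  [255,[0,0,0.001],0],
  [255,[0,0,0.001],0],
  [255,[0,0,0.001],0],
  [255,[0,0,0],0],
  [0,[0,0,0],0],
  [0,[0,0,0],0],
  [0,[0,0,0],0],
  [0,[0,0,0],0],
])

```text
time: 9.58
tool_pos: [0.442, -0.2715, 0.0536]
tcp_rot: [-3.058, -0.641, -0.006]
wrist_force: [0.6, 0.5, -0.3]
width: 0.974
```

```bash
python3 st.py 0.44 -0.276 0.054
```

```text
t 9.58 p [ 0.442  -0.2715  0.0536] q [-0.608  0.195  2.104  0.019  0.852  0.537] F [ 0.6  0.5 -0.3] T [-0.02  0.    0.05] w 0.974
yaw_x 23.68 zaxis [ 0.     0.017 -1.   ]
tool delta [-0.0037  0.0033 -0.0004]
```

>>> servo_tool([
  [0,[0,0,-0.01],0],
  [0,[0,0,-0.02],0],
  [0,[0,0,-0.03],0],
  [0,[0,0,-0.035],-0.06],
  [0,[0,0,-0.035],-0.12],
  [0,[0,0,-0.035],-0.12],
  [0,[0,0,-0.03],-0.12],
  [0,[0,0,-0.02],-0.12],
])

```text
time: 10.25
tool_pos: [0.4377, -0.2724, 0.2743]
tcp_rot: [-2.752, -1.455, -0.002]
wrist_force: [1.3, 0.1, -0.6]
width: 0.997
```

```bash
python3 st.py 0.545 0.042 0.275
python3 - <<'E'
from workcell import bot
import cv2,numpy as np
for n in("side","top"):
    c=bot.read_camera(n);np.savez(f"{n}3.npz",**c);c=c["pixels"][:,:,::-1]
    c=c[160:320,220:420] if n=="side" else c[150:330,100:360]
    cv2.imwrite(f"pics/{n}3.png",cv2.resize(c,None,fx=3,fy=3))
E
```

```text
t 10.25 p [ 0.4377 -0.2724  0.2743] q [-0.614 -0.036  1.903  0.015  1.3   -0.02 ] F [ 1.3  0.1 -0.6] T [-0.01 -0.06  0.01] w 0.997
yaw_x 55.74 zaxis [-0.012  0.026 -1.   ]
tool delta [ 0.3202 -0.0882  0.0062]
```

View pics/side3.png

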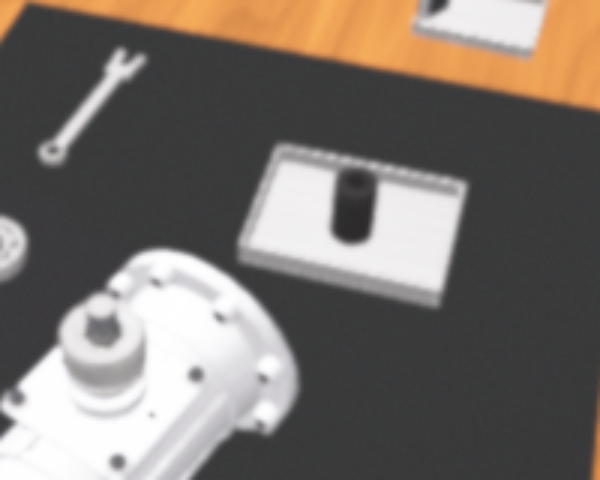

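View pics/top3.png

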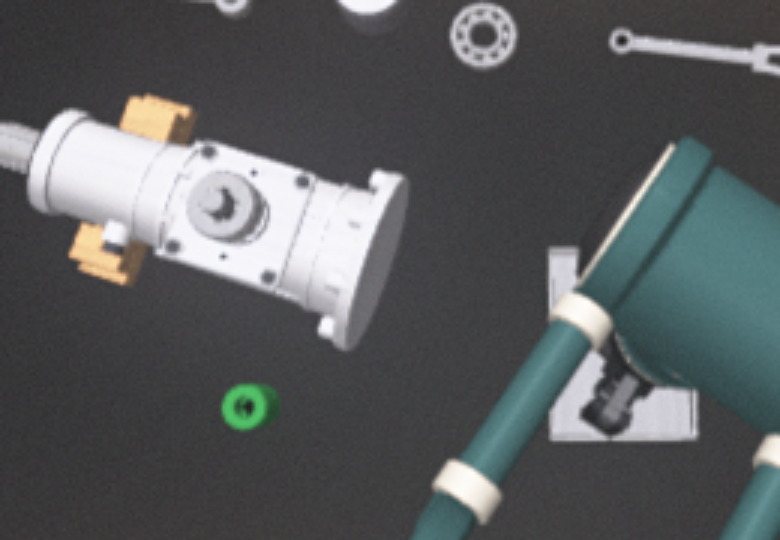

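The socket stands upright in the large tray (side crop (352,205)). The collar and bare stub are in full view at (103,335) in the side crop and (224,205) in the top crop. I'll re-measure the collar axis.

Run:
```python
from h import *
for n,box in(("top",(slice(195,245),slice(150,200))),("side",(slice(245,310),slice(230,280)))):
    c=load(n+"3.npz");W=pts(c);z=W[...,2];m=np.zeros(z.shape,bool);m[box]=True
    t=m&(abs(z-.197)<.004);P=W[t][:,:2].astype(np.float32);print(n,len(P),np.median(z[t]),cv2.minEnclosingCircle(P))
    t=m&(z>.168)&(z<.19);print(circ(W[t][:,:2]),t.sum())
    t=m&(z>.214)&(z<.228);print("stub",np.median(W[t],0))
```

```text
top 325 0.19625936193842525 ((0.5424110889434814, 0.04210149869322777), 0.027088358998298645)
(array([0.54334851, 0.04327558]), np.float64(0.026927821048747067)) 46
stub [0.54200181 0.04097364 0.22061357]
side 404 0.19700611501131335 ((0.5453830361366272, 0.04249680042266846), 0.027762072160840034)
(array([0.54624672, 0.04173321]), np.float64(0.026531536507062196)) 199
stub [0.54475995 0.04444552 0.22110054]
```

>>> servo_tool([
  [0,[0.015,-0.004,-0.005],0],
  [0,[0.03,-0.008,-0.005],0],
  [0,[0.038,-0.01,0],0],
  [0,[0.038,-0.01,0],0],
  [0,[0.038,-0.01,0],0],
  [0,[0.038,-0.01,0],0],
  [0,[0.036,-0.01,0],0],
  [0,[0.03,-0.008,0],0],
])

```text
time: 11.02
tool_pos: [0.5324, -0.0143, 0.292]
tcp_rot: [-2.781, -1.42, -0.004]
wrist_force: [-0.3, -0.2, 0.6]
width: 0.997
```

```bash
python3 st.py 0.545 0.042 0.275
```

```text
t 11.02 p [ 0.5324 -0.0143  0.292 ] q [-0.084 -0.023  1.858  0.018  1.315  0.538] F [-0.3 -0.2  0.6] T [-0.01 -0.05  0.  ] w 0.997
yaw_x 54.08 zaxis [-0.007  0.018 -1.   ]
tool delta [ 0.0528 -0.0225  0.0179]
```

>>> servo_tool([
  [0,[0.015,-0.007,0],0],
  [0,[0.015,-0.006,0],0],
  [0,[0.011,-0.005,0],0],
  [0,[0.006,-0.003,0],0],
  [0,[0.002,-0.001,0],0],
  [0,[0,0,0.003],-0.1],
  [0,[0,0,0.003],-0.1],
  [0,[0,0,0],-0.1],
])

```text
time: 11.68
tool_pos: [0.5414, 0.0482, 0.2825]
tcp_rot: [-2.523, -1.831, 0.001]
wrist_force: [0.4, -0.3, -0.1]
width: 1.003
```

```bash
python3 st.py 0.544 0.0424 0.193
```

```text
t 11.68 p [0.5414 0.0482 0.2825] q [0.031 0.007 1.845 0.021 1.303 0.341] F [ 0.4 -0.3 -0.1] T [-0.02 -0.03  0.  ] w 1.003
yaw_x 71.93 zaxis [-0.015  0.02  -1.   ]
tool delta [-0.006   0.0061  0.0893]
```

>>> servo_tool([
  [0,[-0.002,0.002,0.006],-0.05],
  [0,[-0.002,0.002,0.01],-0.05],
  [0,[-0.001,0.001,0.012],0],
  [0,[0,0,0.012],0],
  [0,[0,0,0.01],0],
  [0,[0,0,0.006],0],
  [0,[0,0,0.002],0],
  [0,[0,0,0],0],
])

```text
time: 12.35
tool_pos: [0.5414, 0.0388, 0.2178]
tcp_rot: [-2.43, -1.949, 0.006]
wrist_force: [-0.5, -0.1, -0.6]
width: 1.002
```

```bash
python3 st.py 0.544 0.0424 0.193
```

```text
t 12.35 p [0.5414 0.0388 0.2178] q [0.015 0.054 1.919 0.02  1.188 0.226] F [-0.5 -0.1 -0.6] T [ 0.02 -0.    0.04] w 1.002
yaw_x 77.45 zaxis [-0.019  0.018 -1.   ]
tool delta [0.0037 0.0023 0.0248]
```

>>> servo_tool([
  [0,[0.002,0.001,0.003],0],
  [0,[0.001,0.001,0.006],0],
  [0,[0.001,0,0.006],0],
  [0,[0,0,0.005],0],
  [0,[0,0,0.003],0],
  [0,[0,0,0.001],0],
  [0,[0,0,0],0],
  [0,[0,0,0],0],
])

```text
time: 13.02
tool_pos: [0.545, 0.0438, 0.1925]
tcp_rot: [-2.431, -1.95, 0.003]
wrist_force: [-0.8, -0.2, 0.6]
width: 0.999
```

```bash
python3 st.py 0.544 0.0424 0.193
```

```text
t 13.02 p [0.545  0.0438 0.1925] q [0.024 0.082 1.938 0.02  1.139 0.234] F [-0.8 -0.2  0.6] T [-0.01 -0.05 -0.04] w 0.999
yaw_x 77.46 zaxis [-0.017  0.018 -1.   ]
tool delta [-0.0016 -0.0007 -0.0005]
```

>>> servo_tool([
  [255,[0,0,0],0],
  [255,[0,0,0],0],
  [255,[0,0,0],0],
  [255,[0,0,0],0],
  [255,[0,0,0],0],
  [255,[0,0,0],0],
  [255,[0,0,0],0],
  [255,[0,0,0],0],
], newtons=80)

```text
time: 13.68
tool_pos: [0.5453, 0.0438, 0.1939]
tcp_rot: [-2.432, -1.95, 0.001]
wrist_force: [-0.6, -0.6, 0.5]
width: 0.608
```

```bash
python3 st.py 0.544 0.0424 0.190
```

```text
t 13.68 p [0.5453 0.0438 0.1939] q [0.024 0.08  1.937 0.02  1.14  0.234] F [-0.6 -0.6  0.5] T [-0.04 -0.01 -0.  ] w 0.608
yaw_x 77.43 zaxis [-0.015  0.018 -1.   ]
tool delta [-0.0017 -0.0009  0.0039]
```

>>> servo_tool([
  [255,[0,0,0.001],0],
  [255,[0,0,0.001],0],
  [255,[0,0,0.001],0],
  [255,[0,0,0.001],0],
  [255,[0,0,0.001],0],
  [255,[0,0,0.001],0],
  [255,[0,0,0.001],0],
  [255,[0,0,0.001],0],
])

```text
time: 14.35
tool_pos: [0.5453, 0.0438, 0.1916]
tcp_rot: [-2.433, -1.951, 0.0]
wrist_force: [-3.7, -0.1, 6.8]
width: 0.61
```

```bash
python3 st.py 0.544 0.0424 0.190
```

```text
t 14.35 p [0.5453 0.0438 0.1916] q [0.024 0.082 1.94  0.02  1.134 0.234] F [-3.7 -0.1  6.8] T [-0.04  0.6  -0.03] w 0.610
yaw_x 77.44 zaxis [-0.015  0.018 -1.   ]
tool delta [-0.0017 -0.001   0.0016]
```

>>> servo_tool([
  [255,[0,0,0.001],0.05],
  [255,[0,0,0.001],0.05],
  [255,[0,0,0.001],0.05],
  [255,[0,0,0.001],0.05],
  [255,[0,0,0.001],0.05],
  [255,[0,0,0.001],0.05],
  [255,[0,0,0.001],0.04],
  [255,[0,0,0.001],0.04],
])

```text
time: 15.02
tool_pos: [0.5462, 0.0435, 0.1916]
tcp_rot: [-2.771, -1.439, 0.004]
wrist_force: [-3.8, -0.9, 8.0]
width: 0.608
```

```bash
python3 st.py 0.544 0.0424 0.190
```

```text
t 15.02 p [0.5462 0.0435 0.1916] q [0.024 0.081 1.94  0.018 1.131 0.629] F [-3.8 -0.9  8. ] T [-0.02  0.63  0.14] w 0.608
yaw_x 54.88 zaxis [-0.011  0.016 -1.   ]
tool delta [-0.0022 -0.0012  0.0016]
```

>>> servo_tool([
  [255,[0,0,0.001],0.03],
  [255,[0,0,0.001],0.03],
  [255,[0,0,0.001],0.03],
  [255,[0,0,0.001],0.03],
  [255,[0,0,0.001],0.03],
  [255,[0,0,0.001],0.03],
  [255,[0,0,0.001],0.03],
  [255,[0,0,0.001],0.03],
])

```text
time: 15.68
tool_pos: [0.5466, 0.0432, 0.1916]
tcp_rot: [-2.931, -1.084, 0.004]
wrist_force: [-3.1, -1.0, 6.9]
width: 0.61
```

```bash
python3 st.py 0.544 0.0424 0.190
```

```text
t 15.68 p [0.5466 0.0432 0.1916] q [0.025 0.08  1.941 0.016 1.128 0.88 ] F [-3.1 -1.   6.9] T [-0.05  0.52  0.04] w 0.610
yaw_x 40.6 zaxis [-0.008  0.014 -1.   ]
tool delta [-0.0025 -0.0011  0.0016]
```

>>> servo_tool([
  [255,[0,0,0.001],0.03],
  [255,[0,0,0.001],0.03],
  [255,[0,0,0.001],0.03],
  [255,[0,0,0.001],0.03],
  [255,[0,0,0.001],0.03],
  [255,[0,0,0.001],0.03],
  [255,[0,0,0.001],0.03],
  [255,[0,0,0.001],0.03],
])

```text
time: 16.35
tool_pos: [0.5468, 0.0427, 0.1904]
tcp_rot: [-3.046, -0.712, 0.005]
wrist_force: [-2.6, -0.9, 5.3]
width: 0.613
```

```bash
python3 st.py 0.544 0.0424 0.190
```

```text
t 16.35 p [0.5468 0.0427 0.1904] q [0.025 0.08  1.943 0.014 1.124 1.13 ] F [-2.6 -0.9  5.3] T [0.01 0.28 0.11] w 0.613
yaw_x 26.31 zaxis [-0.006  0.013 -1.   ]
tool delta [-0.0027 -0.001   0.0004]
```

The collar has started to sink after 0.89 rad, so I'll press without turning.

>>> servo_tool([
  [255,[0,0,0.001],0],
  [255,[0,0,0.001],0],
  [255,[0,0,0.001],0],
  [255,[0,0,0.001],0],
  [255,[0,0,0.001],0],
  [255,[0,0,0.001],0],
  [255,[0,0,0.001],0],
  [255,[0,0,0.001],0],
])

```text
time: 17.02
tool_pos: [0.5469, 0.0427, 0.1893]
tcp_rot: [-3.045, -0.716, 0.003]
wrist_force: [-4.5, -0.0, 7.6]
width: 0.611
```

```bash
python3 st.py 0.544 0.0424 0.190
```

```text
t 17.02 p [0.5469 0.0427 0.1893] q [0.025 0.081 1.945 0.015 1.12  1.127] F [-4.5 -0.   7.6] T [ 0.02  0.59 -0.19] w 0.611
yaw_x 26.48 zaxis [-0.005  0.013 -1.   ]
tool delta [-0.0027 -0.001  -0.0007]
```

>>> servo_tool([
  [255,[0,0,0.002],0],
  [255,[0,0,0.002],0],
  [255,[0,0,0.002],0],
  [255,[0,0,0.002],0],
  [255,[0,0,0.002],0],
  [255,[0,0,0.002],0],
  [255,[0,0,0.002],0],
  [255,[0,0,0.002],0],
])

```text
time: 17.68
tool_pos: [0.5468, 0.0428, 0.1872]
tcp_rot: [-3.044, -0.718, 0.0]
wrist_force: [-6.4, 0.5, 12.6]
width: 0.609
```

```bash
python3 st.py 0.544 0.0424 0.190
```

```text
t 17.68 p [0.5468 0.0428 0.1872] q [0.024 0.082 1.948 0.016 1.115 1.125] F [-6.4  0.5 12.6] T [-0.09  0.99 -0.37] w 0.609
yaw_x 26.55 zaxis [-0.003  0.014 -1.   ]
tool delta [-0.0026 -0.001  -0.0028]
```

The outside moment pushes the tool clockwise, so the keyway's edge is rubbing on the pin. I'll turn a little further clockwise while pressing.

>>> servo_tool([
  [255,[0,0,0.001],0.02],
  [255,[0,0,0.001],0.02],
  [255,[0,0,0.001],0.02],
  [255,[0,0,0.0015],0],
  [255,[0,0,0.0015],0],
  [255,[0,0,0.0015],0],
  [255,[0,0,0.0015],0],
  [255,[0,0,0.0015],0],
])

```text
time: 18.35
tool_pos: [0.5469, 0.0426, 0.183]
tcp_rot: [-3.063, -0.632, -0.002]
wrist_force: [-4.8, -0.4, 7.8]
width: 0.611
```

```bash
python3 st.py 0.544 0.0424 0.190
python3 - <<'E'
from workcell import bot
import cv2,numpy as np
for n in("side","top"):
    c=bot.read_camera(n);np.savez(f"{n}4.npz",**c);c=c["pixels"][:,:,::-1]
    c=c[210:340,190:350] if n=="side" else c[150:330,100:360]
    cv2.imwrite(f"pics/{n}4.png",cv2.resize(c,None,fx=4 if n=="side" else 3,fy=4 if n=="side" else 3,interpolation=cv2.INTER_CUBIC))
E
```

```text
t 18.35 p [0.5469 0.0426 0.183 ] q [0.024 0.085 1.953 0.016 1.105 1.181] F [-4.8 -0.4  7.8] T [-0.03  0.62 -0.08] w 0.611
yaw_x 23.3 zaxis [-0.002  0.014 -1.   ]
tool delta [-0.0027 -0.001  -0.007 ]
```

View pics/side4.png

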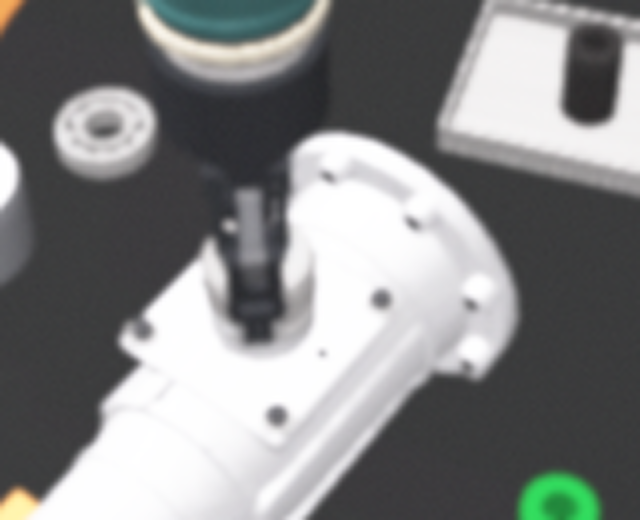

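The crop shows the collar (260,290) sunk into its seat, with the jaws still on the knurl. The TCP has gone down 10.9 mm since the grip. I'll press to the stop and check the collar's height by depth.

>>> servo_tool([
  [255,[0,0,0.002],0],
  [255,[0,0,0.002],0],
  [255,[0,0,0.002],0],
  [255,[0,0,0.002],0],
  [255,[0,0,0.002],0],
  [255,[0,0,0.002],0],
  [255,[0,0,0.002],0],
  [255,[0,0,0.002],0],
])

```text
time: 19.12
tool_pos: [0.5469, 0.0427, 0.1827]
tcp_rot: [-3.061, -0.641, -0.004]
wrist_force: [-6.9, -1.2, 13.0]
width: 0.612
```

```bash
python3 st.py 0.544 0.0424 0.190
python3 - <<'E'
from workcell import bot
from h import *
c=bot.read_camera("side");np.savez("side5.npz",**c)
for f in("side0","side3","side4","side5"):
    c=load(f+".npz");W=pts(c);g=c["pixels"].astype(int).max(-1)
    r=np.hypot(W[...,0]-.5455,W[...,1]-.0424)
    m=(r>.0125)&(r<.024)&(W[...,2]>.175)&(W[...,2]<.205)&(g>110)
    zz=W[...,2][m]; print(f,m.sum(),np.percentile(zz,[10,50,90]).round(4) if m.sum() else '')
E
```

```text
t 19.12 p [0.5469 0.0427 0.1827] q [0.024 0.084 1.954 0.016 1.103 1.175] F [-6.9 -1.2 13. ] T [-0.01  1.11 -0.  ] w 0.612
yaw_x 23.67 zaxis [-0.     0.014 -1.   ]
tool delta [-0.0027 -0.001  -0.0073]
side0 187 [0.1959 0.1978 0.2015]
side3 263 [0.1958 0.1974 0.1992]
side4 101 [0.1853 0.1869 0.1884]
side5 98 [0.1849 0.1866 0.1882]
```

```bash
python3 st.py
python3 - <<'E'
from workcell import bot
from h import *
a=load("side0.npz");b=load("side5.npz")
d=np.abs(a["pixels"].astype(int)-b["pixels"]).max(-1)
for n,u,v in(("spanner",252,195),("bearing",216,243),("tin",181,264),("ratchet",125,350)):
    print(n,"changed px",(d[v-25:v+25,u-22:u+22]>60).sum())
W=pts(b);m=np.zeros(d.shape,bool);m[195:260,305:370]=True
t=m&(abs(W[...,2]-.064)<.004)&(b["pixels"].max(-1)<90);print("socket top",np.median(W[t],0),t.sum())
bot.finish_job()
E
python3 st.py
```

```text
t 19.17 p [0.5469 0.0426 0.1827] q [0.024 0.084 1.954 0.016 1.103 1.175] F [-7.  -0.  13.3] T [ 0.01  1.07 -0.07] w 0.606
yaw_x 23.66 zaxis [-0.     0.014 -1.   ]
spanner changed px 466
bearing changed px 73
tin changed px 0
ratchet changed px 0
socket top [ 0.4397451  -0.2620951   0.06443851] 89
the job is handed in; nothing more can be done
the job is handed in; nothing more can be done
```

The job is handed in at about 19 s of the 58 s allowed; no verdict was reported.

**What I did:** I lifted the dark socket off the stub and stood it upright in the larger tray. I then gripped the collar at 80 N and turned it about 0.94 rad clockwise while pressing, until the keyway dropped over the pin. I pushed it home and kept hold of it there.

**Last checks:**
- **Collar height:** its top went from z = 0.1974 to 0.1866 by depth, a drop of 10.8 mm against the 11 mm stroke. The tool went down 11.2 mm, and the last push added force but only 0.3 mm of travel, so it is on its stop.
- **Push:** about 13 N upward on the wrist against roughly 8 N of spring, and still there at the last reading before hand-in. There was also 7 N sideways on the tool.
- **Socket:** its top is at (0.440, -0.262, 0.064), about 14 mm from the tray centre, so it stands on the tray floor well inside the limits.
- **Bystanders:** the tin and ratchet areas showed no change between the first and last side pictures. The spanner area changed by 466 pixels and the bearing area by 73. I put this down to the arm standing in front of the spanner, and to its edge crossing the bearing area. I did not check that separately, but the spanner and bearing looked in place in the earlier pictures, and the arm never went down near either.

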